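# Reset the peak pointer and tension the turnbuckle rig

## Task

Get the strain rig ready for a measurement: first turn the knob on its dial back until the peak pointer is at its zero stop. Then turn the hexagonal middle sleeve of the turnbuckle so that both threaded ends draw in, until the long needle stands between the two prongs of the set clip on the dial; do not overshoot, as the needle drags the peak pointer along and that too must end between the prongs. Let go of everything and leave the other things on the bench where they are.

Things in the scene. Friction and masses are not known exactly. Their poses are not given: they have to be found in the camera images.
- rig: The fixed strain rig: black base plate 360 x 370 x 20 mm (x -180..180, y -260..110 mm). Origin on the table below the turnbuckle's middle; x along the turnbuckle, away from the robot when not turned, y left, z up. End posts 20 x 70 mm, 145 mm high, at x = +-155 mm. The round dial, 136 mm across, top 80 mm above the table, is centred at x 0, y -170 mm. Wrench, strip and tin lie loose on the plate.
- sleeve_mid (a point): Middle of the turnbuckle's steel sleeve, on its axis, 120 mm above the table: a hexagon bar 26 mm across flats, 64 mm long, with round 23 mm collars 8 mm long at both ends. 35 mm or more of threaded rod on either side before the sliding blocks (50 mm wide, tops at 143 mm). Nothing beside it is higher than the dial knob (114 mm).
- sleeve (a joint): Turn of the sleeve in rad, right-handed about rig +x: growing, its top moves towards the dial (rig -y) and both ends draw in. At 0 one pair of its six flats faces rig +y and -y; a next pair comes every pi/3. Starts slack, a little below 0 (-0.7 to -0.15); stops at -1.1 and 3.9. Turns stiffly (about 0.15 N m), stays where it is left.
- end_near (a joint): Travel of the threaded end and sliding block nearer the robot, towards the sleeve, in m: 0.0032 per rad of the sleeve.
- end_far (a joint): The same for the far end.
- peak_knob (a point): Middle of the black bar grip of the reset knob at the dial's centre, 101 mm above the table: the bar is 36 mm long, 14 mm wide, 26 mm high (88 to 114 mm above the table), and lies along the peak pointer. Below it a 38 mm disc (its top at 88 mm) and the dial's clear cover (80 mm).
- peak (a joint): Angle of the reset knob and the peak pointer fixed to it (short, steel, a round disc at its tip), rad clockwise seen from above; 0 = its zero stop, pointing to rig +y (towards the sleeve). Turns easily (0.03 N m), stays where it is left; the needle pushes it up when it catches it, never back.
- needle (a joint): Angle of the long thin black needle, which shows the tension, in rad clockwise from above; 0 points to rig +y. It is geared to the sleeve and is always 0.6 times the sleeve angle. It starts below 0.
- set_clip (a joint): Angle of the middle of the brass set clip at the dial's rim, in the same sense as the needle. Its two prongs stand 0.16 rad to either side of this. Under the clear cover; not to be moved.
- set_gap (a point): Point in the middle between the prongs of the set clip, 53 mm from the dial's centre, 66 mm above the table.
- needle_tip (a point): Tip of the long needle, 54 mm from the dial's centre, 66 mm above the table.
- wrench: Loose open wrench 140 mm long, lying on the rig's plate; leave alone.
- strip: Loose flat aluminium strip 100 x 22 x 6 mm on the rig's plate; leave alone.
- tin: Loose small round tin, 40 mm across, 26 mm high, on the rig's plate; leave alone.
- motor: Loose small orange motor on a 110 x 90 mm wooden board, 60 mm high; leave alone.
- driver: Loose screwdriver lying on the bench; leave alone.
- pen: Loose blue pen 130 mm long on the notebook; leave alone.
- notebook: Fixed open notebook 210 x 290 x 8 mm on the bench; not used.

How it is judged:
By the outcome, as a careful person would: the job done as asked, in the order asked, and still so for the second after the job is handed in, with the robot touching nothing.
It also fails if it takes over 72 s, if anything falls off the work surface, if the arm or the gripper's body presses on something with over 40 N, if the wrist force passes 120 N, or if a joint passes its speed limit or range.

## Robot

A 7-joint arm with a two-finger parallel gripper is mounted at the origin on the work surface. World frame = base frame: x ahead of the robot, y to its left, z up, the work surface at z = 0. Lengths are in m, angles in rad, forces in N, time in s.
With the tool pointing down it reaches from about 0.4 to 0.85 m from the base axis. Payload 10.4 kg.
Tool frame: the origin (TCP) lies on the centre line of the jaws, within the pads' length; the fingertips stand 17 mm ahead of it and the grasp point (between the pads) lies 2 mm behind it (manip.tcp_to_tips is the distance from the TCP to the fingertips, in m); z points along the fingers, x is the direction in which the jaws open and shut, and the axes are right-handed (so a half turn about z gives the same grasp; the last joint's range is limited). The gripper opens to 85 mm and grips with 20 to 120 N. Pads are 22 mm wide; open, the fingers measure 114 mm over their backs; the gripper's body (76 mm by 85 mm) begins 54 mm behind the grasp point. The pads swing forward as they close: fully open they stand 13 mm farther back than shut.
Start: joints at [-1.307, 0.332, -0.065, 1.46, 0.022, 1.35, -0.088], TCP at [0.177, 0.599, 0.248] pointing down, gripper open.
Joint ranges: [-2.6, 2.6], [-0.5, 2.12], [-1.47, 1.34], [0.16, 2.42], [-1.27, 4.41], [0.06, 2.06], [-2.6, 2.6]. Speed limits (rad/s): [2.22, 2.22, 2.79, 2.79, 3.14, 3.14, 3.14].

## Interface

Orientations are given as a unit quaternion [x, y, z, w].
In Python, from workcell import manip gives the robot as it stands.
- The arm moves only by the shell command python3 -m pendant 'ROWS' [FORCE]. ROWS is JSON, a list of rows, each a list of 3 entries, a list of its own where there are three numbers: the shift along the world's x, y, z in cm, then the turn, a rotation vector about the world's x, y, z in degrees, then the closure in counts, from 0 (fully open) to 255 (shut). A call has 1 to 12 rows; each row shifts and turns the pose as measured when the row begins; what a row does not reach is not made up. A row lasts 1/8 s, in which the tool goes at most 62.5 mm and 10.7 degrees, less where a joint would pass 70% of its speed; a pose out of reach is approached as far as the arm can. A call is refused whole if a number of a shift passes 6.25 or a number of a turn 10.7, either way. A call with a gripper value outside its range is refused whole. The fingers move at their own pace and stop on an object; FORCE is the grip in N (left out, the last holds). Time passes only in rows, so rows that do not move let the fingers close. It gives the time, the measured TCP pose, the force and the opening at its end, in the units of the state.
- manip.get_obs(): the state, without advancing time (a new reading comes with each control period).
- manip.camera(name): name is "scene" or "top" or "wrist"; returns a dict with "pixels" (384x512x3 uint8, red, green, blue), "range_z" (384x512 float32, m along the optical axis (not along the pixel's ray), 0 where there is no reading), "K" (3x3 intrinsics, pixels), "origin" and "rotation" of the camera in the world; the wrist camera has in their place "hand_eye" (4x4, takes a point from camera to tool coordinates, whose origin is the TCP and whose axes are the tool frame's). Camera axes: x right, y down, z forward; pixel columns grow to the right and rows downward; lengths in m; the calibration is good to about 2 mm. A picture is of the moment at which its call begins: read the wrist's pose just before it.
- manip.hand_in(): hands the job in, once; it reports no verdict.
The state is a dict: "clock": time; "joint_pos": joint angles; "joint_velocities": joint speeds; "tau": joint torques, N m; "position": TCP position; "ee_rot": TCP orientation; "ft_force": force on the tool from outside, world axes, zero at the start; "torque": the same for the moment, N m; "grip_width": opening from 0.0 (shut) to 1.0 (fully open).
Only numpy, scipy, OpenCV 4.12 (cv2) and the standard library are available. Lean on these libraries where they do the work, as an engineer would, in place of code of your own. Each camera call takes 0.05 s, during which the arm holds its last target.

## Working session

There is one attempt and no reset: what is moved stays moved. The work goes in short steps, Python scripts to look and compute and a shell command to move; the robot and the scene stay as the last step left them, time stands still between calls to the robot, and variables do not carry over. Pictures are saved under pics/ and viewed, and the job is handed in when it is done.

```bash
ls; mkdir -p pics; python3 - <<'E'
from workcell import manip
import cv2,numpy as np
o=manip.get_obs();print(o)
for n in("scene","top"):
    c=manip.camera(n);cv2.imwrite(f"pics/{n}0.png",c["pixels"][:,:,::-1]);np.savez(f"{n}0.npz",**c);print(n,c["K"],c["origin"],c["rotation"])
E
```

```text
pics
{'clock': 0.0, 'joint_pos': array([-1.30660404,  0.33290399, -0.0646589 ,  1.46096707,  0.02162596,
        1.34990424, -0.08849548]), 'joint_velocities': array([-0.00149143,  0.00235442,  0.00040336, -0.00061315, -0.00266408,
        0.00039296, -0.00053938]), 'tau': array([ 5.25398646e-04, -6.25459242e+01,  4.91412403e-02, -3.91601551e+01,
        1.62281713e-02,  1.02471421e-02, -2.06924184e-06]), 'position': array([0.17673165, 0.59911368, 0.24748347]), 'ee_rot': array([ 8.00900456e-01,  5.98797050e-01, -5.61453827e-04,  4.87309197e-04]), 'ft_force': array([ 0.21544179,  0.53292784, -0.15511165]), 'torque': array([ 0.0542077 ,  0.05387657, -0.06413824]), 'grip_width': 1.0008168651835072}
scene [[468.10614124   0.         261.36316698]
 [  0.         468.10614124 182.90415216]
 [  0.           0.           1.        ]] [0.96924743 0.61164776 1.3389874 ] [ 0.25029088  0.92714732 -0.26746733 -0.07882611]
top [[421.45210712   0.         251.5773925 ]
 [  0.         421.45210712 189.49187436]
 [  0.           0.           1.        ]] [ 0.25794967 -0.08155582  1.48687834] [ 0.70856881 -0.6985573   0.07126962 -0.06977516]
```

View pics/scene0.png

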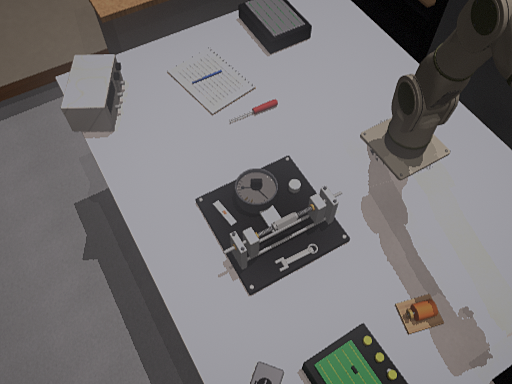

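View pics/top0.png

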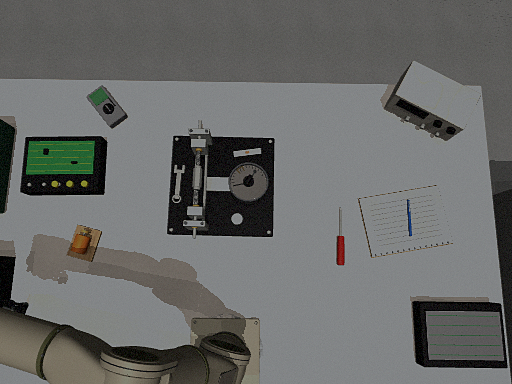

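The top view shows the rig with its plate spanning about u 168–274, v 136–236, dial at (248,182) and turnbuckle along u≈197. The next step is to zoom in and measure.

```bash
cat > h.py <<'E'
import numpy as np,cv2
from scipy.spatial.transform import Rotation as R
def cast(c,uv,z):
    uv=np.atleast_2d(uv).astype(float);K=c["K"]
    q=np.c_[(uv[:,0]-K[0,2])/K[0,0],(uv[:,1]-K[1,2])/K[1,1],np.ones(len(uv))]
    r=c["rotation"]; Rm=R.from_quat(r).as_matrix() if np.size(r)==4 else np.asarray(r)
    d=q@Rm.T; o=np.asarray(c["origin"]); return o+d*((z-o[2])/d[:,2])[:,None]
def wristcam(c,o):
    T=np.eye(4);T[:3,:3]=R.from_quat(o["ee_rot"]).as_matrix();T[:3,3]=o["position"]
    T=T@c["hand_eye"]; return dict(K=c["K"],origin=T[:3,3],rotation=T[:3,:3],pixels=c["pixels"],range_z=c["range_z"])
E
python3 - <<'E'
from h import *
for n in("scene","top"):
    c=np.load(n+"0.npz");im=c["pixels"][:,:,::-1]
    g=im.max(2); m=(g<60).astype(np.uint8)
    k,l,s,ce=cv2.connectedComponentsWithStats(m)
    for i in range(1,k):
        if s[i,4]>1500: print(n,i,s[i],ce[i])
    b={"top":(155,110,290,250),"scene":(185,145,360,300)}[n]
    cv2.imwrite(f"pics/{n}0z.png",cv2.resize(im[b[1]:b[3],b[0]:b[2]],None,fx=4,fy=4,interpolation=cv2.INTER_CUBIC))
c=np.load("top0.npz")
im=c["pixels"]; m=np.zeros((384,512),np.uint8);m[120:245,160:285]=(im.max(2)[120:245,160:285]<70)
cs,_=cv2.findContours(m,0,1);k=max(cs,key=cv2.contourArea);h=cv2.convexHull(k)
r=cv2.minAreaRect(h);print(r); P=cast(c,cv2.boxPoints(r),.02);print(P)
print(np.linalg.norm(np.diff(P,axis=0),axis=1))
E
```

```text
scene 3 [  95    0  216   54 4266] [198.92803563  21.70346929]
scene 4 [  351     0   161   159 14520] [449.01267218  61.7850551 ]
scene 51 [ 196  156  120   94 3709] [255.29576705 203.22431922]
scene 67 [ 226  218  123   77 3058] [288.24460432 255.27240026]
scene 91 [ 302  324  105   60 1702] [355.18507638 357.5       ]
top 32 [ 167  131  107  106 7304] [221.12212486 187.02573932]
top 33 [  20  136   87   59 2484] [ 67.31642512 171.98268921]
top 36 [ 489  160   23  222 2350] [504.16      242.3412766]
top 102 [   0  256  251  128 5287] [127.60733876 339.8778135 ]
top 103 [ 412  301   95   67 2257] [450.35888347 332.76871954]
((220.96185302734375, 183.37396240234375), (105.51485443115234, 104.04319763183594), 1.5911403894424438)
[[ 0.3932607   0.20982604  0.02      ]
 [ 0.77271554  0.21969077  0.02      ]
 [ 0.76730587 -0.1656991   0.02      ]
 [ 0.38830478 -0.15671795  0.02      ]]
[0.37958305 0.38542784 0.37910749]
```

```bash
ls pics
```

```text
scene0.png
scene0z.png
top0.png
top0z.png
```

View pics/top0z.png

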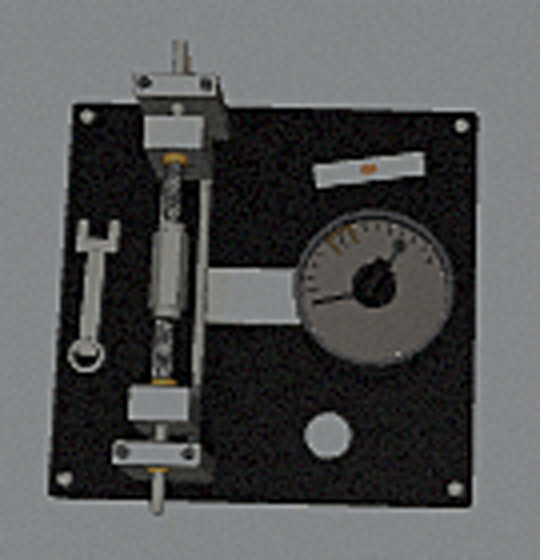

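View pics/scene0z.png

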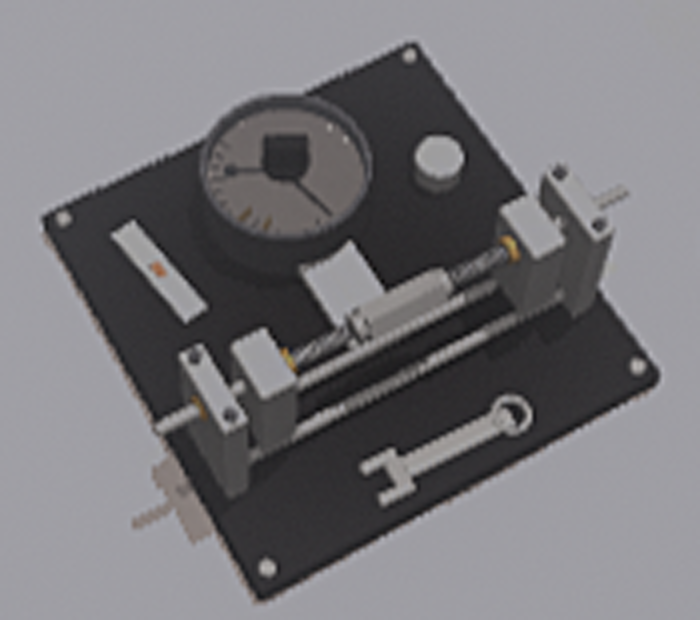

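```bash
python3 - <<'E'
from h import *
c=np.load("top0.npz")
f=lambda p:(np.array(p,float)+.5)/4-.5+np.array([155,110])
s=cast(c,f([(88,116),(461,125),(455,489),(64,478)]),.022);print(s.round(4))
k=cast(c,f([(75,104),(477,114),(470,506),(50,495)]),.02);print(k.round(4))
# fit rig pose from corners: order: +x+y, +x-y, -x-y, -x+y
A=np.array([(.18,.11),(.18,-.26),(-.18,-.26),(-.18,.11)])
for P in(k[:,:2],):
    ac=A-A.mean(0);pc=P-P.mean(0);th=np.arctan2((ac[:,0]*pc[:,1]-ac[:,1]*pc[:,0]).sum(),(ac*pc).sum())
    Rm=np.array([[np.cos(th),-np.sin(th)],[np.sin(th),np.cos(th)]]);t=P.mean(0)-Rm@A.mean(0)
    print(np.degrees(th),t,(P-(A@Rm.T+t)).round(4));
np.savez("rig.npz",th=th,t=t)
d=cast(c,f([(374,288)]),.08);n=cast(c,f([(313,301),(333,240),(348,232),(401,244)]),.066)
rg=lambda p:(p[:,:2]-t)@Rm
print(rg(d));q=rg(n);print(q)
v=q-np.array([0,-.17]);print("cw ang",np.arctan2(v[:,0],v[:,1]),np.linalg.norm(v,axis=1))
print("knob",Rm@[0,-.17]+t)
print("sleeve",rg(cast(c,f([(171,274),(172,272)]),.12)))
E
```

```text
[[ 0.7392  0.1923  0.022 ]
 [ 0.7357 -0.1465  0.022 ]
 [ 0.4052 -0.1431  0.022 ]
 [ 0.4099  0.197   0.022 ]]
[[ 0.7511  0.2051  0.02  ]
 [ 0.747  -0.1611  0.02  ]
 [ 0.3908 -0.1563  0.02  ]
 [ 0.3951  0.2087  0.02  ]]
-0.6717287077232055 [0.57188126 0.09909248] [[-0.0021 -0.0019]
 [-0.0018  0.0019]
 [ 0.0019  0.0025]
 [ 0.002  -0.0025]]
[[ 0.00023064 -0.16946639]]
[[-0.00951989 -0.11708488]
 [ 0.04505865 -0.13257619]
 [ 0.0525618  -0.14537584]
 [ 0.0430472  -0.19167715]]
cw ang [-0.17800451  0.87769836  1.13268112  2.0372934 ] [0.05376466 0.05857324 0.05804388 0.0481971 ]
knob [ 0.56988825 -0.07089584]
sleeve [[-0.00117586 -0.00084616]
 [ 0.00055073 -0.00158993]]
```

Rig is at about (0.572, 0.099) with yaw −0.7°. The needle reads about −0.18, peak about 2.04 and clip about 1.0 rad. I'll move above the dial while yawing the tool.

```bash
python3 -m pendant '[[[3,-5,0],[0,0,-10.6],0],[[3,-5,0],[0,0,-10.6],0],[[3,-5,0],[0,0,-10.6],0],[[3,-5,0],[0,0,-10.6],0],[[3,-5,0],[0,0,-10.6],0],[[3,-5,0],[0,0,-10.6],0],[[3,-5,0],[0,0,-10.6],0],[[3,-5,0],[0,0,-10.6],0],[[3,-5,0],[0,0,-10.6],0],[[3,-5,0],[0,0,-10.6],0],[[3,-5,0],[0,0,-10.6],0],[[3,-5,0],[0,0,-10.6],0]]' 40
cat >> h.py <<'E'
def rep(o):
    M=R.from_quat(o["ee_rot"]).as_matrix()
    print("t",round(o["clock"],2),"p",o["position"].round(4),"xaxis",np.degrees(np.arctan2(M[1,0],M[0,0])).round(1),M[:,0].round(3),"z",M[:,2].round(3),"F",o["ft_force"].round(1),"T",o["torque"].round(2),"g",round(o["grip_width"],3),"q",o["joint_pos"].round(2))
E
python3 -c "
from h import *;from workcell import manip;rep(manip.get_obs())"
```

```text
clock: 1.6
position: [0.54, -0.0193, 0.2441]
ee_rot: [0.886, -0.463, -0.002, -0.003]
ft_force: [1.6, 0.8, -0.1]
grip_width: 0.997
t 1.6 p [ 0.54   -0.0193  0.2441] xaxis -55.2 [ 0.57  -0.821 -0.006] z [-0.001  0.006 -1.   ] F [ 1.6  0.8 -0.1] T [ 0.03 -0.03 -0.03] g 0.997 q [-0.61  0.16  0.63  1.72 -0.1   1.3  -0.92]
```

```bash
python3 -m pendant '[[[0.5,-0.9,0],[0,0,-10.4],0],[[0.5,-0.9,0],[0,0,-10.4],0],[[0.5,-0.9,0],[0,0,-10.4],0],[[0.5,-0.9,0],[0,0,-10.4],0],[[0.5,-0.9,0],[0,0,-10.4],0],[[0.5,-0.7,0],[0,0,-10.4],0]]'
python3 - <<'E'
from h import *;from workcell import manip
o=manip.get_obs();rep(o);c=manip.camera("wrist");cv2.imwrite("pics/w1.png",c["pixels"][:,:,::-1]);c2=wristcam(c,o);np.savez("w1.npz",**c2)
t=manip.camera("top");cv2.imwrite("pics/top1.png",cv2.resize(t["pixels"][110:250,155:290,::-1],None,fx=4,fy=4))
print(c["hand_eye"],c["K"])
E
```

```text
clock: 2.35
position: [0.5705, -0.0785, 0.2422]
ee_rot: [-0.502, 0.865, 0.001, 0.001]
ft_force: [0.8, 0.3, -0.3]
grip_width: 0.998
t 2.35 p [ 0.5705 -0.0785  0.2422] xaxis -119.7 [-0.495 -0.869 -0.003] z [ 0.     0.003 -1.   ] F [ 0.8  0.3 -0.3] T [-0.01  0.01  0.  ] g 0.998 q [-0.61  0.28  0.8   1.64 -0.21  1.31 -1.86]
[[ 9.99999860e-01  1.40362764e-04  5.09842329e-04 -6.55023365e-04]
 [-2.76719035e-04  9.60486589e-01  2.78326134e-01 -7.13110865e-02]
 [-4.50630094e-04 -2.78326236e-01  9.60486493e-01 -1.25504198e-01]
 [ 0.00000000e+00  0.00000000e+00  0.00000000e+00  1.00000000e+00]] [[283.75911214   0.         258.20487339]
 [  0.         283.75911214 191.83498552]
 [  0.           0.           1.        ]]
```

View pics/w1.png

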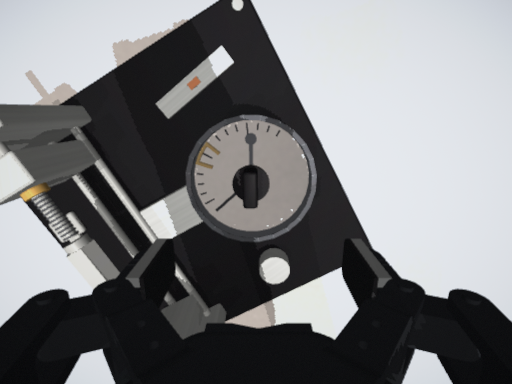

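The wrist view shows the dial at (252,178), the bar at (250,188), the peak disc at (251,139), the needle tip near (218,210) and the brass prongs near (210,155).

```bash
python3 - <<'E'
from h import *
c=np.load("w1.npz");im=c["pixels"][:,:,::-1]
cv2.imwrite("pics/w1z.png",cv2.resize(im[105:250,180:325],None,fx=4,fy=4,interpolation=cv2.INTER_CUBIC))
E
```

```text
(no output)
```

View pics/w1z.png

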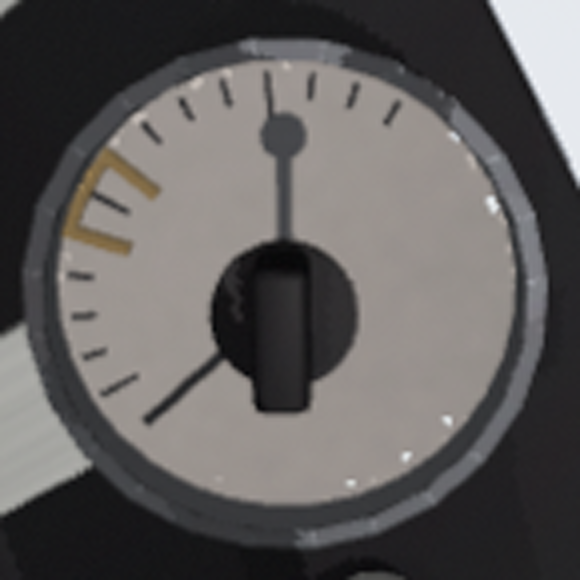

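```bash
cat >> h.py <<'E'
def ang(c,uv,z=.066,cen=None):
    g=np.load("rig.npz");th=g["th"];Rm=np.array([[np.cos(th),-np.sin(th)],[np.sin(th),np.cos(th)]])
    p=(cast(c,uv,z)[:,:2]-g["t"])@Rm
    v=p-(np.array([0,-.17]) if cen is None else cen)
    return p,np.arctan2(v[:,0],v[:,1]),np.linalg.norm(v,axis=1)
E
python3 - <<'E'
from h import *
c=np.load("w1.npz")
f=lambda p:(np.array(p,float)+.5)/4-.5+np.array([180,105])
# rim ellipse (top rim z=.08): fit from points
rim=cv2.fitEllipse(np.array([(285,40),(548,300),(300,548),(24,285),(120,105),(470,110),(105,480),(478,475)],np.float32));print(rim)
p,_,_=ang(c,f([rim[0]]),.08);print("dial centre rig",p)
p2,_,_=ang(c,f([(283,260),(283,410),(283,335)]),.114);print("knob top",p2)
_,a,r=ang(c,f([(148,420),(283,135),(157,190),(128,250),(110,155),(68,238),(104,385),(120,380)]),.066,p[0])
print("needle,peak,prong in x2,prong root x2, zero tick",a.round(3),r.round(4))
for z in(.060,):print(ang(c,f([(104,392),(137,377),(268,78),(272,115)]),z,p[0])[1:])
E
```

```text
((288.0897216796875, 295.9725036621094), (508.7685546875, 525.768310546875), 83.0090560913086)
dial centre rig [[ 0.00623083 -0.17182319]]
knob top [[ 0.02086837 -0.17968822]
 [-0.01057658 -0.1619285 ]
 [ 0.00544734 -0.17097862]]
needle,peak,prong in x2,prong root x2, zero tick [-2.690e-01  2.042e+00  1.137e+00  7.180e-01  1.143e+00  7.150e-01
 -2.000e-03 -1.900e-02] [0.0562 0.04   0.0434 0.0445 0.0586 0.0608 0.0595 0.0548]
(array([-0.04864598, -0.07255266,  1.97734577,  1.97722155]), array([0.06267571, 0.05214164, 0.05455977, 0.04491704]))
```

```bash
python3 - <<'E'
from h import *;from workcell import manip
o=manip.get_obs();rep(o);c=manip.camera("wrist");c2=wristcam(c,o);np.savez("w2.npz",**c2)
im=c["pixels"][:,:,::-1];a=np.load("w1.npz")["pixels"][:,:,::-1]
print(cv2.phaseCorrelate(a[:,:,1].astype(np.float32)[:230],im[:,:,1].astype(np.float32)[:230]))
# scene camera knob centroid
s=np.load("scene0.npz")
f=lambda p:(np.array(p,float)+.5)/4-.5+np.array([185,145])
print("scene knob top",ang(s,f([(285,147)]),.114)[0],"disc/dial", ang(s,f([(286,170)]),.08)[0])
# plate corners in scene: top(413,42) = -x-y ; left (45,220)=+x-y ; bottom (258,600)=+x+y; right(660,378) -x+y
print(cast(s,f([(258,600),(45,218),(414,41),(661,378)]),.02).round(4))
print("tin etc wrist vs top; screw", cast(c2,[(237,4)],.022), )
# depth of dial cover from wrist
z=c["range_z"];print(z[190:200,285:295].mean())
P=cast(c2,[(290,195)],.07);print(P)
E
```

```text
t 2.45 p [ 0.5705 -0.0789  0.2421] xaxis -119.5 [-0.493 -0.87  -0.002] z [ 0.     0.002 -1.   ] F [-0.7  0.1  0. ] T [ 0.02 -0.04 -0.03] g 1.0 q [-0.61  0.28  0.8   1.64 -0.21  1.31 -1.85]
((-0.3451469804263638, -0.02897037182165718), 1.0400777578353881)
scene knob top [[ 0.00495547 -0.16294362]] disc/dial [[ 0.0041408  -0.16261258]]
[[ 0.7566  0.2114  0.02  ]
 [ 0.7484 -0.154   0.02  ]
 [ 0.393  -0.1543  0.02  ]
 [ 0.3982  0.2146  0.02  ]]
tin etc wrist vs top; screw [[ 0.7378093  -0.14664276  0.022     ]]
0.30032367
[[ 0.53749456 -0.09924021  0.07      ]]
```

```bash
python3 -m pendant '[[[0.5,0.7,-2],[0,0,0],130],[[0,0,-3],[0,0,0],130],[[0,0,-3],[0,0,0],130],[[0,0,-1],[0,0,0],130]]' 30
python3 - <<'E'
from h import *;from workcell import manip
o=manip.get_obs();rep(o);c=manip.camera("wrist");cv2.imwrite("pics/w3.png",c["pixels"][:,:,::-1])
E
```

```text
clock: 3.0
position: [0.5749, -0.0671, 0.1463]
ee_rot: [-0.513, 0.858, 0.002, 0.001]
ft_force: [-0.5, 0.6, 0.4]
grip_width: 0.488
t 3.0 p [ 0.5749 -0.0671  0.1463] xaxis -118.2 [-0.473 -0.881 -0.003] z [-0.001  0.004 -1.   ] F [-0.5  0.6  0.4] T [0.02 0.01 0.05] g 0.488 q [-0.57  0.38  0.76  1.74 -0.29  1.13 -1.79]
```

View pics/w3.png

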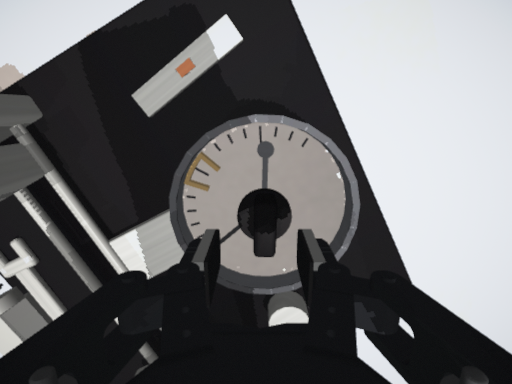

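```bash
python3 - <<'E'
from h import *;from workcell import manip
o=manip.get_obs();c=manip.camera("wrist");c=wristcam(c,o);np.savez("w3.npz",**c)
P=cast(c,[(264,233),(264,207),(264,255)],.114);print(P.round(4),(P-o["position"]).round(4))
M=R.from_quat(o["ee_rot"]).as_matrix();print(((P-o["position"])@M).round(4))
im=c["pixels"][180:270,210:320,::-1];im=np.clip(im.astype(float)*2.5,0,255).astype(np.uint8)
cv2.imwrite("pics/w3z.png",cv2.resize(im,None,fx=6,fy=6,interpolation=cv2.INTER_CUBIC))
E
```

```text
[[ 0.5732 -0.0695  0.114 ]
 [ 0.5879 -0.0773  0.114 ]
 [ 0.5602 -0.0626  0.114 ]] [[-0.0016 -0.0024 -0.0319]
 [ 0.0131 -0.0102 -0.0319]
 [-0.0146  0.0045 -0.0319]]
[[ 0.0029  0.0001  0.0319]
 [ 0.0028 -0.0165  0.0319]
 [ 0.003   0.0149  0.032 ]]
```

View pics/w3z.png

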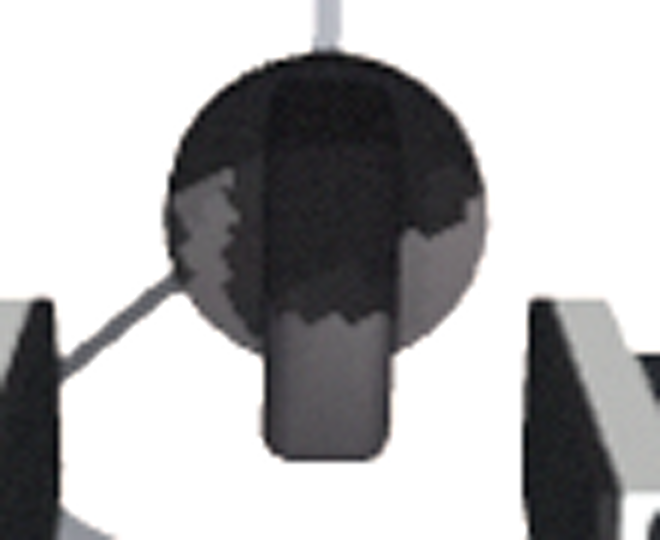

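```bash
python3 -m pendant '[[[-0.1,-0.2,-1.9],[0,0,0],130],[[0,0,-1.8],[0,0,0],130],[[0,0,0],[0,0,0],200],[[0,0,0],[0,0,0],255],[[0,0,0],[0,0,0],255],[[0,0,0],[0,0,0],255]]' 25
python3 -c "
from h import *;from workcell import manip;rep(manip.get_obs())"
```

```text
clock: 3.85
position: [0.5748, -0.0713, 0.1104]
ee_rot: [-0.513, 0.859, 0.001, 0.001]
ft_force: [0.6, -0.2, -5.5]
grip_width: 0.156
t 3.85 p [ 0.5748 -0.0713  0.1104] xaxis -118.3 [-0.474 -0.88  -0.003] z [ 0.002  0.003 -1.   ] F [ 0.6 -0.2 -5.5] T [-0.07 -0.25  0.02] g 0.156 q [-0.55  0.42  0.74  1.78 -0.32  1.06 -1.76]
```

```bash
python3 -m pendant '[[[0,0,0],[0,0,8],255],[[0,0,0],[0,0,10],255],[[0,0,0],[0,0,10],255],[[0,0,0],[0,0,10],255],[[0,0,0],[0,0,10],255],[[0,0,0],[0,0,10],255]]'
python3 - <<'E'
from h import *;from workcell import manip
o=manip.get_obs();rep(o);c=manip.camera("wrist");cv2.imwrite("pics/w4.png",c["pixels"][:,:,::-1])
E
```

```text
clock: 4.6
position: [0.5748, -0.069, 0.1104]
ee_rot: [0.873, -0.488, -0.002, -0.001]
ft_force: [-0.8, -0.5, -2.8]
grip_width: 0.162
t 4.6 p [ 0.5748 -0.069   0.1104] xaxis -58.4 [ 0.524 -0.852 -0.005] z [-0.003  0.004 -1.   ] F [-0.8 -0.5 -2.8] T [ 0.15  0.26 -0.07] g 0.162 q [-0.39  0.38  0.53  1.77 -0.22  1.06 -0.8 ]
```

View pics/w4.png

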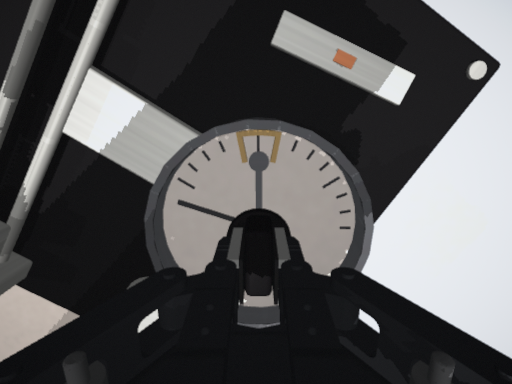

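The peak disc moved with the knob and is now at (259,160), between the prongs. Continuing back to the stop.

```bash
python3 -m pendant '[[[0,0,0],[0,0,10],255],[[0,0,0],[0,0,10],255],[[0,0,0],[0,0,10],255],[[0,0,0],[0,0,10],255],[[0,0,0],[0,0,10],255],[[0,0,0],[0,0,5],255]]'
python3 - <<'E'
from h import *;from workcell import manip
o=manip.get_obs();rep(o);c=manip.camera("wrist");cv2.imwrite("pics/w5.png",c["pixels"][:,:,::-1])
E
```

```text
clock: 5.4
position: [0.573, -0.0679, 0.1104]
ee_rot: [1.0, -0.02, -0.005, 0.0]
ft_force: [-1.2, 0.1, -2.3]
grip_width: 0.161
t 5.4 p [ 0.573  -0.0679  0.1104] xaxis -2.3 [ 0.999 -0.04  -0.01 ] z [-0.01  0.   -1.  ] F [-1.2  0.1 -2.3] T [ 0.01  0.19 -0.02] g 0.161 q [-0.26  0.36  0.36  1.76 -0.14  1.06  0.11]
```

View pics/w5.png

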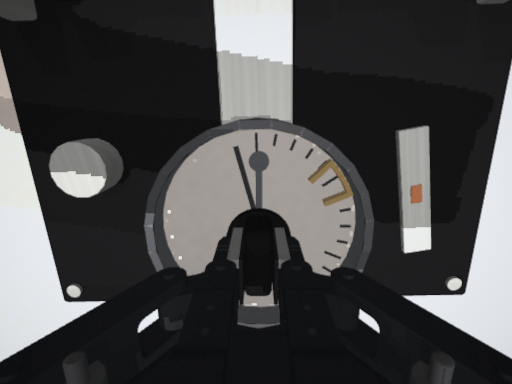

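```bash
for i in 1; do python3 -m pendant '[[[0,0,0],[0,0,2],255],[[0,0,0],[0,0,2],255]]'; python3 -c "
from h import *;from workcell import manip;rep(manip.get_obs())"; python3 -m pendant '[[[0,0,0],[0,0,2],255],[[0,0,0],[0,0,2],255]]'; python3 -c "
from h import *;from workcell import manip;rep(manip.get_obs())"; done
```

```text
clock: 5.7
position: [0.5729, -0.0681, 0.1105]
ee_rot: [1.0, 0.015, -0.005, 0.0]
ft_force: [-1.1, 0.4, -3.1]
grip_width: 0.159
t 5.7 p [ 0.5729 -0.0681  0.1105] xaxis 1.7 [ 0.999  0.03  -0.01 ] z [-0.01  -0.001 -1.   ] F [-1.1  0.4 -3.1] T [ 0.06  0.15 -0.83] g 0.159 q [-0.25  0.36  0.34  1.76 -0.13  1.06  0.17]
clock: 5.95
position: [0.5729, -0.0687, 0.1106]
ee_rot: [0.999, 0.05, -0.005, 0.0]
ft_force: [-1.1, -1.8, -0.3]
grip_width: 0.157
t 5.95 p [ 0.5729 -0.0687  0.1106] xaxis 5.7 [ 0.995  0.1   -0.01 ] z [-0.01  -0.001 -1.   ] F [-1.1 -1.8 -0.3] T [-0.37  0.33 -1.43] g 0.157 q [-0.24  0.36  0.33  1.76 -0.13  1.06  0.24]
```

```bash
python3 -m pendant '[[[0,0,0],[0,0,0],130],[[0,0,0],[0,0,0],130],[[0,0,0],[0,0,0],130],[[0,0,3],[0,0,0],130],[[0,0,5],[0,0,0],100],[[0,0,4],[0,0,0],60],[[0,0,2],[0,0,0],60],[[0,0,0],[0,0,0],60]]'
python3 - <<'E'
from h import *;from workcell import manip
o=manip.get_obs();rep(o);c=manip.camera("wrist");np.savez("w6.npz",**wristcam(c,o));cv2.imwrite("pics/w6.png",c["pixels"][:,:,::-1])
cv2.imwrite("pics/w6z.png",cv2.resize(c["pixels"][80:230,190:340,::-1],None,fx=4,fy=4,interpolation=cv2.INTER_CUBIC))
E
```

```text
clock: 6.95
position: [0.574, -0.0672, 0.2561]
ee_rot: [0.999, 0.053, -0.003, 0.001]
ft_force: [0.2, -0.6, -0.5]
grip_width: 0.764
t 6.95 p [ 0.574  -0.0672  0.2561] xaxis 6.0 [ 0.994  0.105 -0.006] z [-0.006 -0.001 -1.   ] F [ 0.2 -0.6 -0.5] T [-0.01  0.    0.01] g 0.764 q [-0.26  0.23  0.35  1.59 -0.08  1.34  0.21]
```

View pics/w6.png

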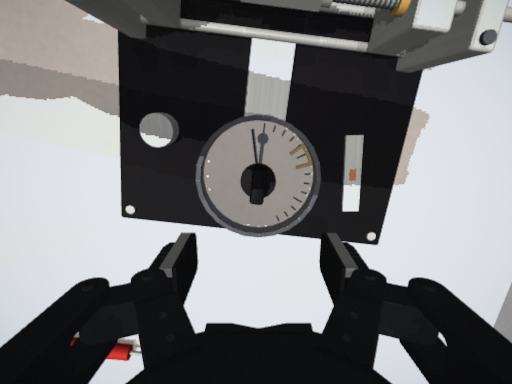

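View pics/w6z.png

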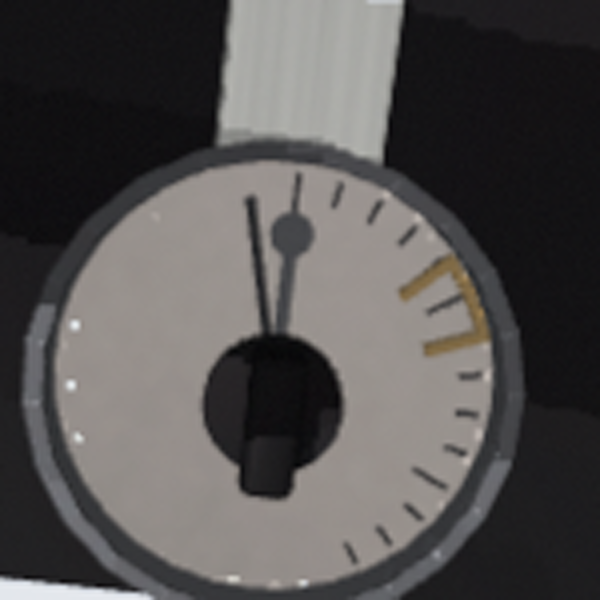

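```bash
python3 - <<'E'
from h import *
c=np.load("w6.npz")
f=lambda p:(np.array(p,float)+.5)/4-.5+np.array([190,80])
rim=cv2.fitEllipse(np.array([(272,138),(522,395),(22,360),(95,215),(455,220),(500,490),(60,500)],np.float32))
for z in(.08,):
  p,_,_=ang(c,f([rim[0]]),z);print(rim[0],p)
print(np.array(ang(c,f([(250,200),(292,233),(402,295),(426,351),(297,180),(445,262),(485,338)]),.066,p[0])[1:]).round(3))
g=np.load("rig.npz");print(g["t"],p)
# top side rods and sleeve: depth points
t=np.load("top0.npz")
E
```

```text
(273.7743835449219, 382.18829345703125) [[ 0.00338637 -0.16422407]]
[[-2.540e-01  9.000e-03  9.060e-01  1.317e+00 -1.000e-03  8.740e-01
   1.293e+00]
 [ 4.800e-02  3.900e-02  4.200e-02  4.300e-02  5.300e-02  5.600e-02
   6.000e-02]]
[0.57188126 0.09909248] [[ 0.00338637 -0.16422407]]
```

```bash
python3 - <<'E'
from h import *
for n,off,pts,cen in(("w6",(190,80),[(250,200),(292,233),(402,295),(426,351),(297,180),(445,262),(485,338),(445,305)],(275.4,387.4)),
 ("w1",(180,105),[(148,420),(283,135),(157,190),(128,250),(110,155),(68,238),(104,385),(108,200)],(286,305))):
    c=np.load(n+".npz");f=lambda p:(np.array(p,float)+.5)/4-.5+np.array(off)
    p,_,_=ang(c,f([cen]),.066);print(p)
    print(np.array(ang(c,f(pts),.066,p[0])[1:]).round(3))
E
```

```text
[[ 0.00430159 -0.16886781]]
[[-0.249 -0.013  0.81   1.209 -0.016  0.804  1.215  0.99 ]
 [ 0.053  0.044  0.044  0.044  0.058  0.059  0.061  0.053]]
[[ 0.00151724 -0.16812077]]
[[-0.2    2.067  1.252  0.851  1.23   0.813  0.082  1.054]
 [ 0.051  0.046  0.046  0.045  0.062  0.061  0.056  0.055]]
```

```bash
python3 -m pendant '[[[0,2.1,0],[0,0,10.5],0],[[0,2.1,0],[0,0,10.5],0],[[0,2.1,0],[0,0,10.5],0],[[0,2.1,0],[0,0,10.5],0],[[0,2.1,0],[0,0,10.5],0],[[0,2.1,0],[0,0,10.5],0],[[0,2.1,0],[0,0,10.5],0],[[0,1.8,0],[0,0,10],0],[[0,0,0],[0,0,0],0]]'
python3 - <<'E'
from h import *;from workcell import manip
o=manip.get_obs();rep(o);c=manip.camera("wrist");np.savez("w7.npz",**wristcam(c,o));cv2.imwrite("pics/w7.png",c["pixels"][:,:,::-1])
E
```

```text
clock: 8.12
position: [0.5682, 0.1029, 0.2406]
ee_rot: [0.697, 0.717, -0.011, 0.002]
ft_force: [-0.8, -0.5, -1.2]
grip_width: 1.003
t 8.12 p [0.5682 0.1029 0.2406] xaxis 91.6 [-0.029  0.999 -0.018] z [-0.012 -0.018 -1.   ] F [-0.8 -0.5 -1.2] T [ 0.02  0.02 -0.09] g 1.003 q [-0.34  0.24  0.09  1.6  -0.01  1.32  1.35]
```

View pics/w7.png

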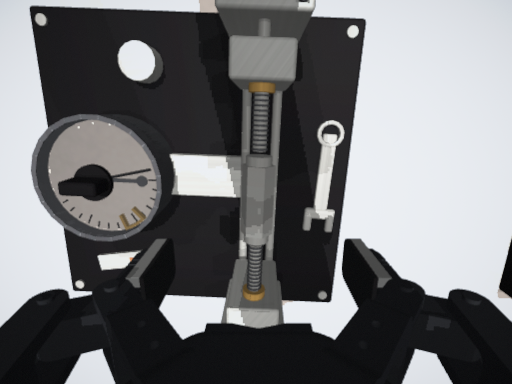

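```bash
python3 - <<'E'
from h import *;from workcell import manip
c=np.load("w7.npz");o=manip.get_obs()
P=cast(c,[(258.5,157),(256,243),(258,200),(262,90),(255,285)],.12);print(P.round(4))
z=c["range_z"];K=c["K"]
for v in(110,200,265):
    u=np.arange(215,305,3);d=z[v,u]
    q=np.c_[(u-K[0,2])/K[0,0]*d,(v-K[1,2])/K[1,1]*d,d]@c["rotation"].T+c["origin"]
    print(v,[(a,b) for a,b in zip((q[:,1]*1000).round().astype(int).tolist(),(q[:,2]*1000).round().astype(int).tolist())])
im=c["pixels"][150:250,215:305,::-1]
cv2.imwrite("pics/w7z.png",cv2.resize(im,None,fx=6,fy=6,interpolation=cv2.INTER_CUBIC))
E
```

```text
[[0.5367 0.1002 0.12  ]
 [0.6188 0.1003 0.12  ]
 [0.576  0.1009 0.12  ]
 [0.4814 0.1015 0.12  ]
 [0.6644 0.1005 0.12  ]]
110 [(46, 19), (50, 21), (53, 19), (57, 19), (60, 20), (64, 20), (67, 20), (71, 20), (74, 19), (78, 19), (83, 39), (86, 37), (88, 20), (96, 126), (98, 127), (100, 126), (103, 127), (105, 125), (108, 123), (113, 20), (116, 38), (119, 39), (123, 35), (127, 20), (131, 20), (134, 20), (138, 20), (141, 19), (145, 21), (148, 21)]
200 [(45, 20), (48, 19), (53, 22), (57, 21), (60, 19), (64, 21), (68, 19), (72, 20), (76, 20), (86, 120), (90, 129), (92, 132), (95, 133), (98, 132), (100, 133), (103, 133), (105, 133), (108, 131), (111, 127), (114, 124), (121, 36), (125, 21), (129, 20), (133, 19), (137, 19), (141, 19), (145, 20), (148, 20), (152, 19), (156, 20)]
265 [(44, 21), (48, 20), (52, 21), (56, 19), (60, 21), (64, 20), (68, 19), (77, 66), (80, 65), (84, 66), (87, 65), (93, 122), (96, 125), (99, 126), (102, 125), (105, 123), (109, 63), (112, 62), (116, 64), (119, 63), (123, 60), (130, 19), (134, 20), (138, 20), (142, 20), (146, 21), (150, 19), (154, 20), (158, 20), (163, 19)]
```

View pics/w7z.png

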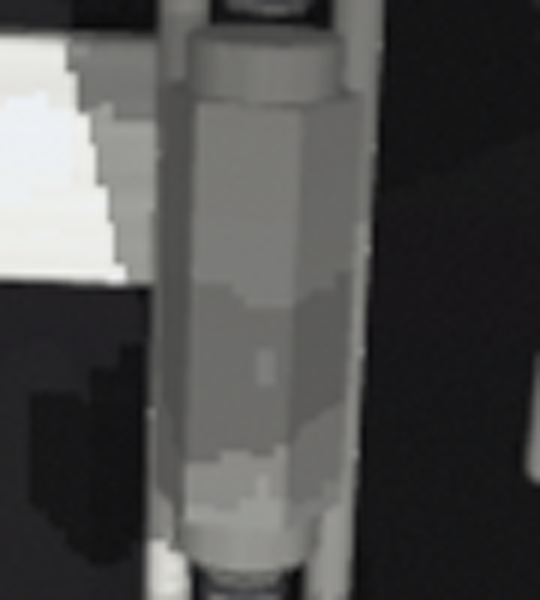

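```bash
python3 -m pendant '[[[0.3,1.1,-0.5],[-7.5,0,-0.8],0],[[0.3,1.1,-0.5],[-7.5,0,-0.8],0],[[0.3,1.1,-0.5],[-7.5,0,-0.7],0],[[0,0,0],[0,0,0],0]]'
python3 - <<'E'
from h import *;from workcell import manip
o=manip.get_obs();rep(o);c=manip.camera("wrist");np.savez("w8.npz",**wristcam(c,o));cv2.imwrite("pics/w8.png",c["pixels"][:,:,::-1])
E
```

```text
clock: 8.68
position: [0.5782, 0.1283, 0.2237]
ee_rot: [0.706, 0.675, -0.154, 0.145]
ft_force: [0.8, 0.3, 0.5]
grip_width: 1.002
t 8.68 p [0.5782 0.1283 0.2237] xaxis 87.4 [ 0.041  0.909 -0.414] z [-0.022 -0.414 -0.91 ] F [0.8 0.3 0.5] T [ 0.5  -0.   -0.02] g 1.002 q [-0.56  0.4   0.09  1.49  0.33  1.48  0.98]
```

View pics/w8.png

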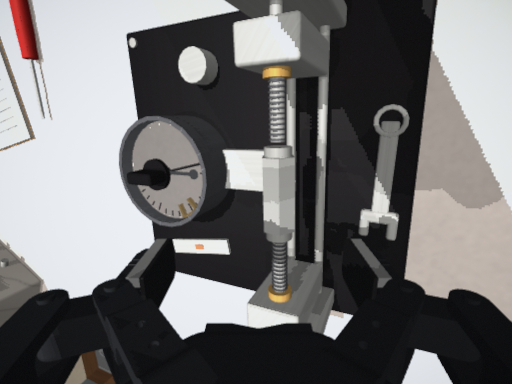

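```bash
python3 -m pendant '[[[0,1.6,-0.7],[0,-1.2,2],0],[[0,0,0],[0,0,0],0]]'
python3 - <<'E'
from h import *;from workcell import manip
o=manip.get_obs();rep(o);c=manip.camera("wrist");c=wristcam(c,o);np.savez("w9.npz",**c);im=c["pixels"][:,:,::-1]
cv2.imwrite("pics/w9.png",im);cv2.imwrite("pics/w9z.png",cv2.resize(im[120:260,190:330],None,fx=4,fy=4,interpolation=cv2.INTER_CUBIC))
E
```

```text
clock: 8.98
position: [0.5791, 0.1405, 0.2177]
ee_rot: [0.699, 0.683, -0.143, 0.155]
ft_force: [-0.3, -0.5, 0.6]
grip_width: 1.001
t 8.97 p [0.5791 0.1405 0.2177] xaxis 88.4 [ 0.025  0.911 -0.412] z [ 0.013 -0.412 -0.911] F [-0.3 -0.5  0.6] T [0.5  0.02 0.04] g 1.001 q [-0.58  0.39  0.08  1.51  0.35  1.45  0.97]
```

View pics/w9z.png

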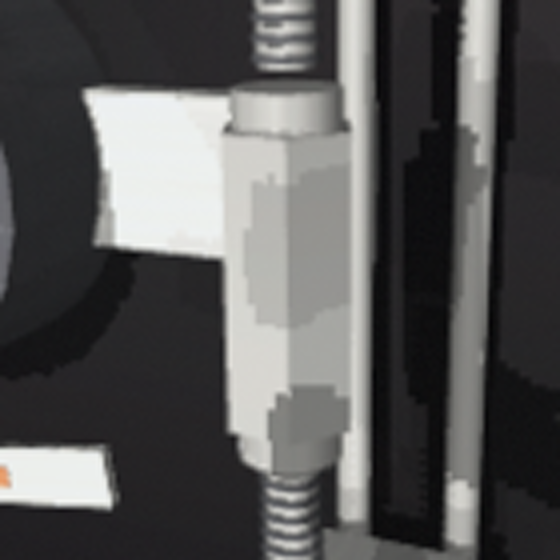

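```bash
python3 -m pendant '[[[0,-1.1,-2.5],[0,0,0],0],[[0,-1.1,-2.5],[0,0,0],0],[[0,-1,-2.4],[0,0,0],0],[[0,0,0],[0,0,0],0]]'
python3 - <<'E'
from h import *;from workcell import manip
o=manip.get_obs();rep(o);c=manip.camera("wrist");c=wristcam(c,o);im=c["pixels"][:,:,::-1]
cv2.imwrite("pics/w10.png",im)
E
```

```text
clock: 9.52
position: [0.5808, 0.1023, 0.1453]
ee_rot: [0.703, 0.68, -0.141, 0.156]
ft_force: [-0.0, -0.4, 0.6]
grip_width: 1.003
t 9.53 p [0.5808 0.1023 0.1453] xaxis 87.7 [ 0.036  0.911 -0.41 ] z [ 0.014 -0.411 -0.912] F [-0.  -0.4  0.6] T [ 0.4   0.   -0.08] g 1.003 q [-0.54  0.43  0.1   1.63  0.36  1.29  0.95]
```

View pics/w10.png

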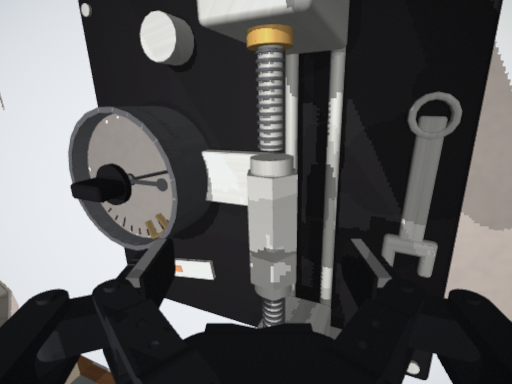

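```bash
python3 -m pendant '[[[-0.2,0.8,-0.4],[0,0,1.6],0],[[0,-0.3,-0.6],[0,0,0],0],[[0,-0.4,-0.9],[0,0,0],0],[[0,0,0],[0,0,0],0]]'
python3 - <<'E'
from h import *;from workcell import manip
o=manip.get_obs();rep(o)
d=np.array([.577,.1005,.12])-o["position"];print((d@R.from_quat(o["ee_rot"]).as_matrix()).round(4))
E
```

```text
clock: 10.07
position: [0.5805, 0.106, 0.1292]
ee_rot: [0.692, 0.691, -0.135, 0.159]
ft_force: [0.9, 0.6, -0.4]
grip_width: 1.001
t 10.07 p [0.5805 0.106  0.1292] xaxis 89.4 [ 0.009  0.914 -0.407] z [ 0.033 -0.407 -0.913] F [ 0.9  0.6 -0.4] T [ 0.43 -0.   -0.02] g 1.001 q [-0.54  0.43  0.09  1.65  0.37  1.24  0.96]
[-0.0013 -0.0039  0.0105]
```

```bash
python3 -m pendant '[[[-0.2,-0.6,-1.2],[0,1.8,0],0],[[0,0,0],[0,0,0],0],[[0,0,0],[0,0,0],150],[[0,0,0],[0,0,0],255],[[0,0,0],[0,0,0],255],[[0,0,0],[0,0,0],255],[[0,0,0],[0,0,0],255]]' 50
python3 - <<'E'
from h import *;from workcell import manip
o=manip.get_obs();rep(o)
d=np.array([.577,.1005,.12])-o["position"];print((d@R.from_quat(o["ee_rot"]).as_matrix()).round(4))
c=manip.camera("wrist");cv2.imwrite("pics/w11.png",c["pixels"][:,:,::-1])
E
```

```text
clock: 10.95
position: [0.5787, 0.0984, 0.1174]
ee_rot: [0.691, 0.692, -0.147, 0.148]
ft_force: [1.4, 0.3, -1.9]
grip_width: 0.298
t 10.95 p [0.5787 0.0984 0.1174] xaxis 90.1 [-0.002  0.913 -0.408] z [ 0.002 -0.408 -0.913] F [ 1.4  0.3 -1.9] T [ 0.77 -0.17 -0.18] g 0.298 q [-0.53  0.46  0.09  1.65  0.36  1.25  0.98]
[ 0.0009 -0.0017 -0.0033]
```

View pics/w11.png

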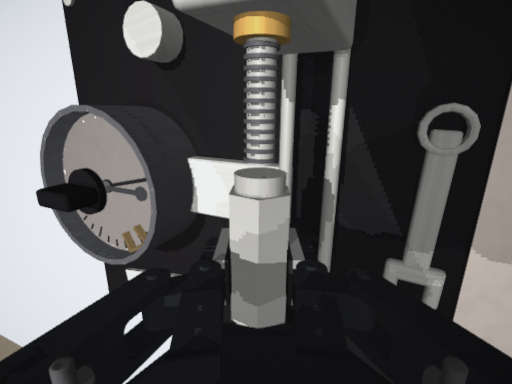

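```bash
python3 -m pendant '[[[0,0,0],[6,0,0],255],[[0,0.04,0],[10,0,0],255]]'
python3 - <<'E'
from h import *;from workcell import manip
o=manip.get_obs();rep(o)
E
python3 -m pendant '[[[0,0.05,0],[10,0,0],255],[[0,0.05,0],[10,0,0],255]]'
python3 - <<'E'
from h import *;from workcell import manip
o=manip.get_obs();rep(o)
c=manip.camera("wrist");cv2.imwrite("pics/w12.png",c["pixels"][:,:,::-1])
E
```

```text
clock: 11.25
position: [0.5788, 0.0992, 0.1172]
ee_rot: [0.704, 0.707, -0.048, 0.049]
ft_force: [-3.6, -0.9, -22.6]
grip_width: 0.296
t 11.25 p [0.5788 0.0992 0.1172] xaxis 90.2 [-0.004  0.99  -0.138] z [ 0.002 -0.138 -0.99 ] F [ -3.6  -0.9 -22.6] T [ 0.51  0.52 -0.52] g 0.296 q [-0.36  0.37  0.05  1.7   0.13  1.11  1.2 ]
clock: 11.5
position: [0.5788, 0.1003, 0.1172]
ee_rot: [0.702, 0.704, 0.08, -0.076]
ft_force: [-4.8, 4.8, -22.3]
grip_width: 0.297
t 11.5 p [0.5788 0.1003 0.1172] xaxis 90.2 [-0.004  0.976  0.219] z [ 0.004  0.219 -0.976] F [ -4.8   4.8 -22.3] T [-0.41  1.04 -0.22] g 0.297 q [-0.11  0.35 -0.02  1.75 -0.25  1.03  1.57]
```

View pics/w12.png

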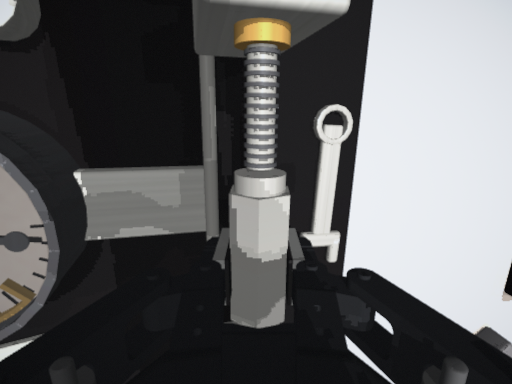

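The sleeve turns with the grip, and the needle is just reaching the peak pointer at (15,240).

```bash
python3 -m pendant '[[[0,0.05,-0.1],[9,0,0],255],[[0,0.05,0],[9,0,0],255],[[0,0.03,0],[7,0,0],255],[[0,0,0],[0,0,0],255]]'
python3 - <<'E'
from h import *;from workcell import manip
o=manip.get_obs();rep(o)
c=manip.camera("wrist");cv2.imwrite("pics/w13.png",c["pixels"][:,:,::-1])
c=manip.camera("top");cv2.imwrite("pics/top13.png",cv2.resize(c["pixels"][110:250,155:290,::-1],None,fx=4,fy=4,interpolation=cv2.INTER_CUBIC))
E
```

```text
clock: 12.05
position: [0.5788, 0.1016, 0.1178]
ee_rot: [0.667, 0.665, 0.241, -0.236]
ft_force: [-1.1, 0.6, 2.4]
grip_width: 0.295
t 12.05 p [0.5788 0.1016 0.1178] xaxis 90.0 [0.    0.773 0.635] z [ 0.007  0.635 -0.773] F [-1.1  0.6  2.4] T [-0.18  0.19  0.14] g 0.295 q [ 0.19  0.45 -0.11  1.77 -0.72  1.12  2.05]
```

View pics/w13.png

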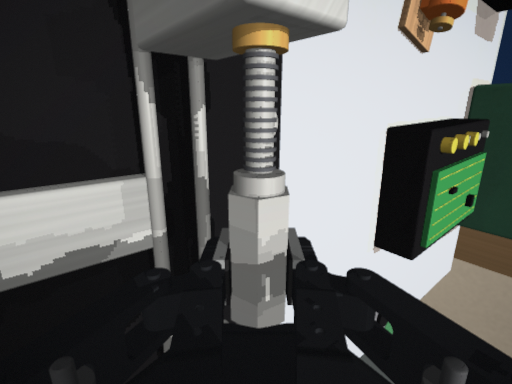

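View pics/top13.png

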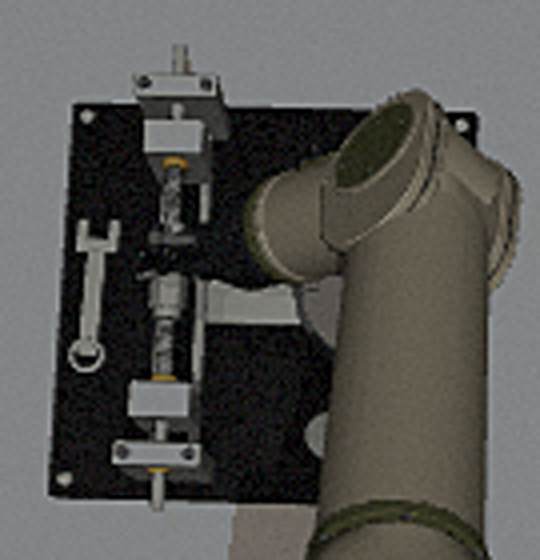

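Stroke 1 is done: tilt is 39°, so the needle should be about 0.41. Now I'll open in place and rotate back 60°, with the fingers clear of the sleeve.

```bash
python3 -m pendant '[[[0,0,0],[0,0,0],0],[[0,0,0],[0,0,0],0],[[0,0,0],[0,0,0],0],[[0,0,0],[0,0,0],0],[[0,0,0],[0,0,0],0],[[0,-0.6,0.8],[0,0,0],0]]'
python3 - <<'E'
from h import *;from workcell import manip
o=manip.get_obs();rep(o)
E
python3 -m pendant '[[[0,0.3,0.1],[-10,0,0],0],[[0,0.3,0],[-10,0,0],0],[[0,0.3,0],[-10,0,0],0],[[0,0.2,0],[-10,0,0],0],[[0,0.2,0],[-10,0,0],0],[[0,0.2,0],[-10,0,0],0],[[0,0,0],[0,0,0],0]]'
python3 - <<'E'
from h import *;from workcell import manip
o=manip.get_obs();rep(o)
d=np.array([.577,.1005,.12])-o["position"];print((d@R.from_quat(o["ee_rot"]).as_matrix()).round(4))
c=manip.camera("wrist");im=c["pixels"][:,:,::-1];cv2.imwrite("pics/w14.png",im)
cv2.imwrite("pics/w14z.png",cv2.resize(im[110:300,20:170],None,fx=3,fy=3,interpolation=cv2.INTER_CUBIC))
E
```

```text
clock: 12.9
position: [0.5785, 0.0963, 0.1257]
ee_rot: [0.666, 0.667, 0.239, -0.234]
ft_force: [0.0, 0.3, 0.5]
grip_width: 1.003
t 12.9 p [0.5785 0.0963 0.1257] xaxis 90.3 [-0.004  0.777  0.629] z [ 0.006  0.629 -0.777] F [0.  0.3 0.5] T [-0.66 -0.   -0.02] g 1.003 q [ 0.2   0.43 -0.11  1.76 -0.71  1.14  2.04]
clock: 13.78
position: [0.5829, 0.1061, 0.1334]
ee_rot: [0.695, 0.691, -0.13, 0.15]
ft_force: [0.2, -0.4, 0.1]
grip_width: 1.0
t 13.78 p [0.5829 0.1061 0.1334] xaxis 89.4 [ 0.01   0.921 -0.388] z [ 0.026 -0.388 -0.921] F [ 0.2 -0.4  0.1] T [ 0.42  0.04 -0.02] g 1.0 q [-0.51  0.43  0.07  1.64  0.36  1.25  0.97]
[-0.     -0.0062  0.0144]
```

View pics/w14.png

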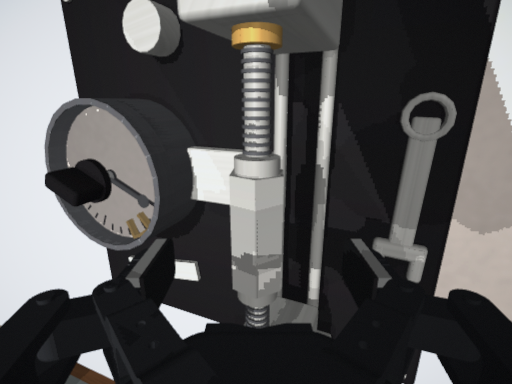

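View pics/w14z.png

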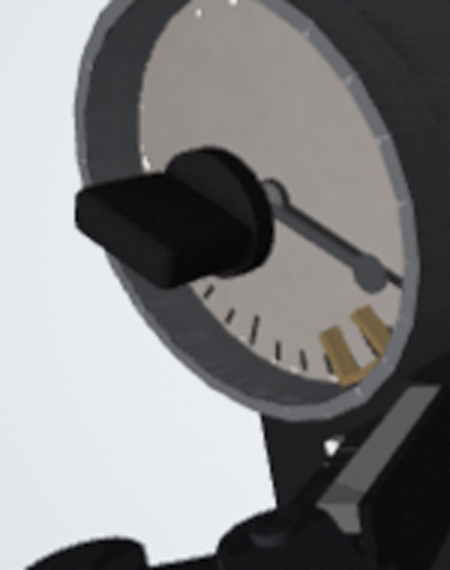

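```bash
python3 - <<'E'
from h import *;from workcell import manip
o=manip.get_obs();c=wristcam(manip.camera("wrist"),o)
f=lambda p:(np.array(p,float)+.5)/3-.5+np.array([20,110])
for cen in((.004,-.168),(.006,-.171),(.002,-.166)):
    p,a,r=ang(c,f([(403,285),(372,273),(328,335),(362,313),(352,380),(386,350)]),.066,np.array(cen));print(a.round(3),r.round(3))
E
```

```text
[0.457 0.539 1.327 0.9   1.265 0.915] [0.049 0.038 0.045 0.043 0.061 0.056]
[0.397 0.457 1.25  0.817 1.207 0.851] [0.051 0.04  0.044 0.043 0.06  0.057]
[0.513 0.612 1.379 0.966 1.305 0.964] [0.049 0.038 0.046 0.043 0.062 0.057]
```

```bash
python3 -m pendant '[[[-0.4,-0.4,-0.8],[1.5,1.5,0],0],[[-0.1,-0.4,-0.9],[0,0,0],0],[[0,0,0],[0,0,0],0]]'
python3 - <<'E'
from h import *;from workcell import manip
o=manip.get_obs();rep(o)
d=np.array([.577,.1005,.12])-o["position"];print((d@R.from_quat(o["ee_rot"]).as_matrix()).round(4))
E
python3 -m pendant '[[[0,0,0],[0,0,0],150],[[0,0,0],[0,0,0],255],[[0,0,0],[0,0,0],255],[[0,0,0],[0,0,0],255],[[0,0,0],[0,0,0],255]]' 50
python3 - <<'E'
from h import *;from workcell import manip
o=manip.get_obs();rep(o)
E
```

```text
clock: 14.25
position: [0.5789, 0.0883, 0.1171]
ee_rot: [0.7, 0.69, -0.129, 0.129]
ft_force: [0.4, 0.4, -0.3]
grip_width: 0.992
t 14.25 p [0.5789 0.0883 0.1171] xaxis 89.2 [ 0.014  0.933 -0.359] z [-0.003 -0.359 -0.933] F [ 0.4  0.4 -0.3] T [ 0.38  0.01 -0.06] g 0.992 q [-0.47  0.43  0.07  1.66  0.33  1.22  1.01]
[ 0.0103 -0.002  -0.0071]
clock: 14.88
position: [0.5793, 0.0981, 0.1157]
ee_rot: [0.698, 0.694, -0.123, 0.126]
ft_force: [0.9, -4.2, 0.1]
grip_width: 0.294
t 14.88 p [0.5793 0.0981 0.1157] xaxis 89.6 [ 0.007  0.938 -0.346] z [ 0.002 -0.346 -0.938] F [ 0.9 -4.2  0.1] T [-0.57 -0.09 -0.16] g 0.294 q [-0.47  0.43  0.06  1.66  0.32  1.21  1.01]
```

```bash
python3 -m pendant '[[[0,0,0],[6,0,0],255],[[0,0.05,0],[10,0,0],255],[[0,0.05,0],[10,0,0],255],[[0,0.05,0],[10,0,0],255],[[0,0.05,0],[10,0,0],255],[[0,0.02,0],[6,0,0],255],[[0,0,0],[0,0,0],255]]'
python3 - <<'E'
from h import *;from workcell import manip
o=manip.get_obs();rep(o);print(np.degrees(np.arctan2(*R.from_quat(o["ee_rot"]).as_matrix()[[1,2],2]*[1,-1])))
c=manip.camera("scene");np.savez("s15.npz",**c);cv2.imwrite("pics/s15.png",cv2.resize(c["pixels"][145:300,185:360,::-1],None,fx=4,fy=4,interpolation=cv2.INTER_CUBIC))
E
```

```text
clock: 15.75
position: [0.5793, 0.1023, 0.1162]
ee_rot: [0.68, 0.674, 0.205, -0.202]
ft_force: [1.7, 3.9, -2.8]
grip_width: 0.296
t 15.75 p [0.5793 0.1023 0.1162] xaxis 89.6 [0.006 0.834 0.551] z [ 0.007  0.551 -0.834] F [ 1.7  3.9 -2.8] T [-0.07 -0.33 -0.35] g 0.296 q [ 0.15  0.41 -0.11  1.77 -0.62  1.08  1.94]
33.46522784656545
```

View pics/s15.png

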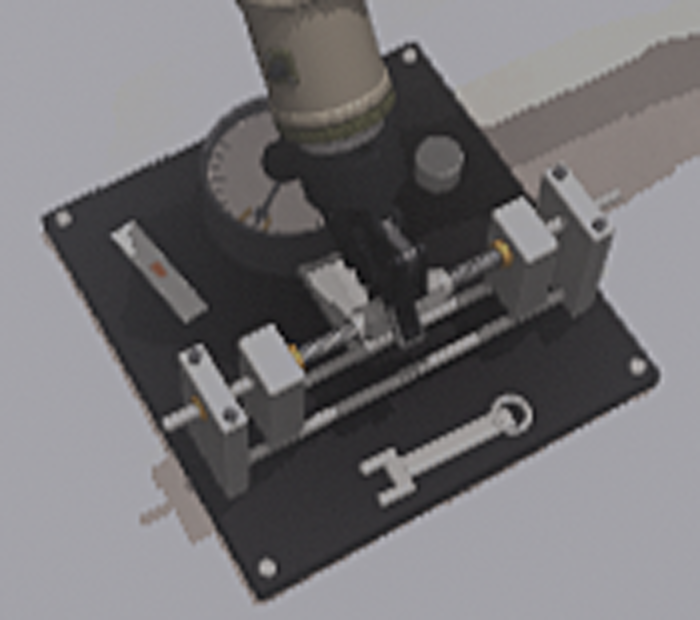

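```bash
python3 - <<'E'
from h import *
for i,n in enumerate(("scene0","s15")):
    im=np.load(n+".npz")["pixels"][165:210,230:285,::-1]
    a=cv2.resize(im,None,fx=7,fy=7,interpolation=cv2.INTER_CUBIC); 
    b=a if i==0 else np.hstack([b,a])
cv2.imwrite("pics/s15z.png",np.clip(b*1.4,0,255))
E
```

```text
[ WARN:0@0.520] global loadsave.cpp:1063 imwrite_ Unsupported depth image for selected encoder is fallbacked to CV_8U.
```

View pics/s15z.png

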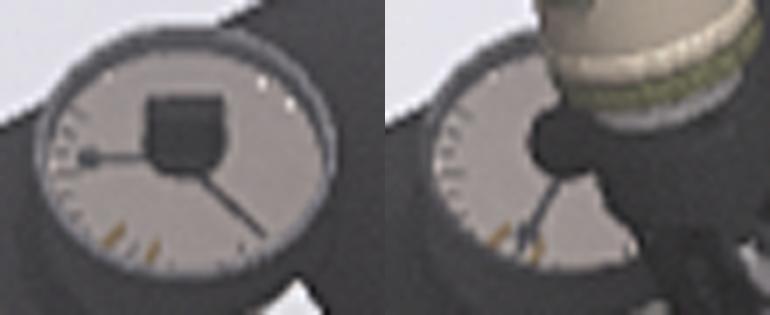

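The disc at (523,236) and needle stand between the prongs at (500,235) and (537,250). I'll release, back away and check closely.

```bash
python3 -m pendant '[[[0,0,0],[0,0,0],0],[[0,0,0],[0,0,0],0],[[0,0,0],[0,0,0],0],[[0,0,0],[0,0,0],0],[[0,0,0],[0,0,0],0],[[0,-0.9,1.3],[0,0,0],0],[[0,-1.6,2.4],[0,0,0],0],[[0,-1.6,2.4],[0,0,0],0],[[0,-0.5,3],[-8,0,0],0],[[0,0,3],[-10,0,0],0],[[0,0,2],[-10,0,0],0],[[0,0,0],[-6,0,0],0]]'
python3 -m pendant '[[[0,-1.5,0],[0,0,0],0],[[0,-1.5,0],[0,0,0],0],[[0,0,0],[0,0,0],0]]'
python3 - <<'E'
from h import *;from workcell import manip
o=manip.get_obs();rep(o);c=manip.camera("wrist");np.savez("w16.npz",**wristcam(c,o));cv2.imwrite("pics/w16.png",c["pixels"][:,:,::-1])
E
```

```text
clock: 17.3
position: [0.58, 0.0449, 0.2689]
ee_rot: [0.714, 0.699, -0.005, 0.018]
ft_force: [-0.4, 0.0, -2.5]
grip_width: 0.997
clock: 17.68
position: [0.5798, 0.0128, 0.271]
ee_rot: [0.715, 0.699, -0.004, 0.018]
ft_force: [-0.7, -0.2, 0.4]
grip_width: 0.998
t 17.68 p [0.5798 0.0128 0.271 ] xaxis 88.8 [ 0.022  0.999 -0.031] z [ 0.02  -0.031 -0.999] F [-0.7 -0.2  0.4] T [ 0.04 -0.04  0.02] g 0.998 q [-0.09  0.21 -0.04  1.57  0.04  1.35  1.42]
```

View pics/w16.png

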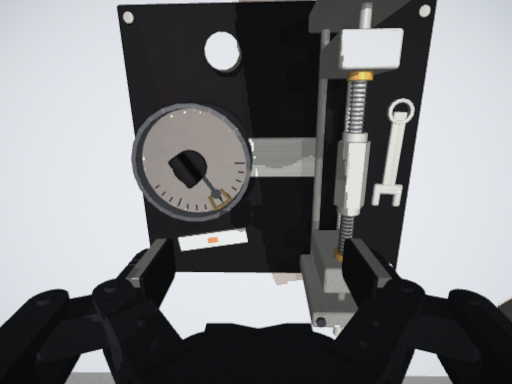

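```bash
python3 - <<'E'
from h import *
im=np.load("w16.npz")["pixels"][95:225,125:255,::-1]
cv2.imwrite("pics/w16z.png",cv2.resize(im[60:125,55:120],None,fx=8,fy=8,interpolation=cv2.INTER_CUBIC))
E
```

```text
(no output)
```

View pics/w16z.png

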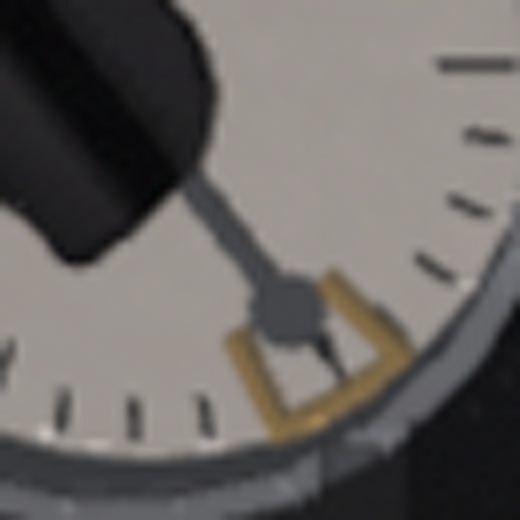

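The needle tip (343,380) and peak disc (290,308) are centred between the prongs (ends about (240,340) and (335,275)). The gripper is clear and the wrench, strip and tin haven't moved.

```bash
python3 -c "
from workcell import manip
from h import *
c=manip.camera('top');a=np.load('top0.npz')
rep(manip.get_obs());cv2.imwrite('pics/topend.png',c['pixels'][:,:,::-1])
print(manip.hand_in())"
```

```text
t 17.77 p [0.5798 0.0144 0.2708] xaxis 88.9 [ 0.02   0.999 -0.031] z [ 0.02  -0.031 -0.999] F [ 0.7 -1.1 -0. ] T [ 0.02  0.01 -0.02] g 0.999 q [-0.09  0.21 -0.04  1.57  0.04  1.35  1.42]
the job is handed in; nothing more can be done
None
```

View pics/topend.png

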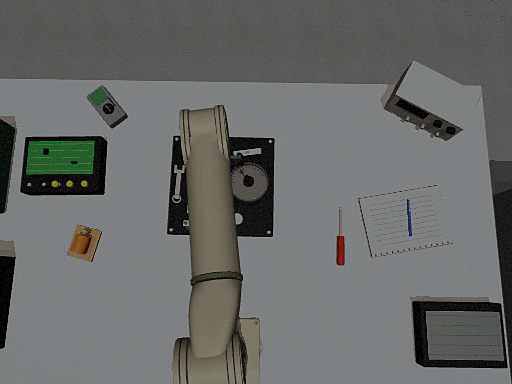

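The strain rig is set and the job is handed in at about 18 s of the 72 s allowed. I turned the reset knob back until it met its zero stop. The wrist torque rose to 1.4 N m and the picture showed the peak pointer on the zero tick. I then turned the sleeve about 117° in two grips and let go.

- **Dial:** the last wrist picture shows the needle tip and the peak pointer's disc about midway between the two prongs of the set clip.
- **Robot:** the gripper is fully open and well above everything, with about 1 N showing on the wrist.
- **Other things:** the wrench, strip, tin, motor, driver and pen all look where they started. I checked these by eye in the pictures, not by measurement.

**Disagreements:**
- **Positions:** the top, scene and wrist cameras put the dial up to about 8 mm apart. I used the wrist camera and let the jaws centre themselves on each grip.
- **Clip angle:** my readings varied from about 0.93 to 1.1 rad. I therefore relied on the last picture rather than on an angle to judge that the needle is between the prongs.
- **Force:** the vertical wrist force briefly reached about 23 N in the first sleeve turn, under the limits.

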